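Set out a tub and hold the sweet bin open

TASK

Help me weigh out loose sweets: put the empty oblong tub upright into the nest on the scale's pan, fully down and square, and let go of it. Then lift the flip lid of the sweet bin beside the scale, the one with a little jar on its rear deck, and hold it open at 60 degrees from closed for my scoop - it closes by itself, so finish while still holding it there. Leave the other things on the counter where they stand.

Things in the scene. Friction and masses are not known exactly. Their poses are not given: they have to be found in the camera images.
- tub: The empty oblong tub: grey plastic, open-topped, straight-sided, 110 mm long (its x), 64 mm wide (its y), 58 mm high, walls 3 mm, 40 to 90 g. Origin at the centre of its underside, z up out of its mouth. It stands upright on the counter; a square tub and a round tub of the same plastic stand nearby, and the three trade places from start to start.
- nest (a point): Centre of the flat floor of the nest, an oblong steel-rimmed pocket on the scale's pan, 56 mm above the counter. x along its length (116 mm inside), y across (70 mm inside), z up. Its rim with a small lip flared outward is 14 mm high above the pocket floor and measures 128 by 82 mm over the outside. Either way round is right for the tub.
- scale: The portion scale: white housing 190 mm deep (x) by 160 mm wide (y) by 40 mm high with a steel pan above it; keys and display at its -x end. Fixed to the counter. Origin at the centre of its underside; the nest's centre lies 20 mm from it along +x.
- bin: The sweet bin: clear acrylic box of sweets, 245 mm deep (x), 200 wide (y), 135 high to the rim, fixed. Origin at the centre of its underside; its front, with the pull tab, faces its own -x, towards the robot give or take 0.2 rad. The flip lid covers the front of its top, behind the hinge is a fixed deck 78 mm deep. Two like bins at the counter's left edge are not part of the job.
- lid_hinge (a point): Middle of the lid's hinge line, 137.5 mm above the counter, 45 mm behind the bin's origin along the bin's +x. Its axes are the bin's; the hinge line runs along y. Does not move with the lid. The lid is a clear plate 200 mm wide, 172.5 mm from hinge to front edge, 5 mm thick.
- lid_tab (a point): Grip point on the black plastic pull tab that sticks out level from the middle of the lid's front edge: 28 mm wide (y), 12 thick (z), projecting 46 mm. The point is at mid-thickness, 28 mm past the lid edge, 33 mm before the bin's front wall, 200.5 mm from the hinge line. Axes turn with the lid: x towards the hinge, y along it, z up when closed. Opening, the tab rises and swings to the bin's +x.
- lid (a joint): Opening angle of the flip lid in rad: 0 closed and level, 1.047 is 60 degrees, stop at 1.75. It never stays open: its weight (0.2 to 0.35 kg) and a closing spring pull it shut from any angle; at 60 degrees that takes about 2 N at the tab.
- square_tub: Square tub of the same grey plastic, 86 x 86 x 64 mm, loose; leave it. Origin at the centre of its underside.
- round_tub: Round tub of the same grey plastic, 86 mm across the mouth, 66 mm high, loose; leave it. Origin at the centre of its underside.
- jar: Little glass jar of sweets, 58 mm across, 85 mm high, standing loose on the bin's rear deck behind the hinge (the lid swung past upright would strike it); leave it. Origin at the centre of its underside.
- scoop: Aluminium scoop, about 195 mm long and 50 mm wide, up to 35 mm high, lying loose in front of the bin; leave it. Origin under the back of its pan, handle towards -x.
- lid_stack: Loose stack of thin pale tub lids, 112 x 68 x 20 mm, lying beside the sweet bin; leave it. Origin at the centre of its underside.
- choc_box: Flat brown chocolate box, 124 x 84 x 26 mm, loose; leave it. Origin at the centre of its underside.
Not all that is in view belongs to the job. Leave any blue look-alike of the round_tub alone.

How it is judged:
On the way, in this order (a step that is already met when the one before it is completed fails the run):
1. the oblong tub is seated upright, flat and square in the scale's nest and let go, with the bin's lid still closed (z of tub in the frame of nest between -0.003 and 0.003 m and horizontal distance between tub and nest below 0.006 m and angle between the x axis of tub and the x axis of nest, either way round below 0.08 rad and angle between tub's own z axis and vertical below 0.04 rad and linear speed of tub below 0.02 m/s and contact force between the fingers and tub below 0.1 N and value of joint lid below 0.05 rad), for 0.2 s.
2. the lid is held by the fingers at 60 degrees (value of joint lid between 0.942 and 1.152 rad and velocity of joint lid between -0.05 and 0.05 rad/s and contact force between the fingers and lid above 0.7 N and contact force between lid and tub below 0.1 N and contact force between lid and round_tub below 0.1 N and contact force between lid and square_tub below 0.1 N and contact force between lid and jar below 0.1 N and contact force between lid and scoop below 0.1 N and contact force between lid and lid_stack below 0.1 N and contact force between lid and choc_box below 0.1 N), for 0.3 s.
At the end, for the whole second after the job is handed in: The lid stands still at 60 +/- 6 degrees from closed, carried by the fingers (over 0.7 N) and by no loose thing; the oblong tub is upright on the nest's floor (within 3 mm), centred within 6 mm, square within 0.08 rad, at rest and not touched by the fingers (all of step 2 and z of tub in the frame of nest between -0.003 and 0.003 m and horizontal distance between tub and nest below 0.006 m and angle between the x axis of tub and the x axis of nest, either way round below 0.08 rad and angle between tub's own z axis and vertical below 0.04 rad and linear speed of tub below 0.02 m/s and contact force between the fingers and tub below 0.1 N); the arm keeps its last pose, push and grip.
It fails at once if one of the things to leave alone is shifted by more than 3 cm or tipped over (distance of any of round_tub, square_tub, jar, scoop, lid_stack, choc_box from where it was at the start of the episode above 0.03 m or angle between any of round_tub, square_tub, jar, scoop, lid_stack, choc_box's own z axis and vertical above 0.5 rad).
It also fails if it takes over 61 s, if anything falls off the work surface, if the arm or the gripper's body presses on something with over 40 N, if the wrist force passes 120 N, or if a joint passes its speed limit or range.

ROBOT

A 7-joint arm with a two-finger parallel gripper is mounted at the origin on the work surface. World frame = base frame: x ahead of the robot, y to its left, z up, the work surface at z = 0. Lengths are in m, angles in rad, forces in N, time in s.
With the tool pointing down it reaches from about 0.4 to 0.85 m from the base axis. Payload 4.5 kg.
Tool frame: the origin (TCP) lies at the very end of the fingers, on their centre line; the grasp point (between the pads) lies 19 mm behind it; y points along the fingers, z is the direction in which the jaws open and shut, and the axes are right-handed (so a half turn about y gives the same grasp; the last joint's range is limited). The gripper opens to 88 mm and grips with 3 to 60 N. Pads are 18 mm wide; open, the fingers measure 123 mm over their backs; the gripper's body (75 mm by 187 mm) begins 45 mm behind the grasp point.
Start: joints at [1.362, 0.689, -0.195, 1.565, 0.157, 0.902, -0.215], TCP at [0.15, -0.607, 0.239] pointing down, gripper open.
Joint ranges: [-3.01, 3.01], [-0.46, 2.08], [-1.47, 1.51], [0.13, 2.56], [-1, 4.14], [0.04, 2.09], [-2.66, 2.66]. Speed limits (rad/s): [2.57, 2.57, 3.14, 3.14, 3.14, 3.14, 3.14].

INTERFACE

Orientations are given as a rotation vector (axis times angle).
In Python, from workcell import monitor, imaging, finish_job gives the robot as it stands. The module is installed in compiled form; this text tells all that it offers.
- The arm moves only by the tool step_arm, never from a script. Its argument "commands" is a list of rows, each an object with "rot": the turn, a rotation vector about the world's x, y, z in rad, a list of three; "delta_pos": the shift along the world's x, y, z in m, a list of three; "hand": the opening in per cent of the stroke, from 0 (shut) to 100 (fully open). A call has 1 to 20 rows; each row is the pose to reach, as a shift and turn from the pose commanded when the call began; what a row does not reach only later rows make up. A row lasts 1/12 s, in which the tool goes at most 41.7 mm and 7.16 degrees, less where a joint would pass 70% of its speed; a pose out of reach is approached as far as the arm can. A call with a gripper value outside its range is refused whole. The fingers move at their own pace and stop on an object; the grip force is fixed at half the most. Time passes only in rows, so rows that repeat a pose let the fingers close. It gives the time, the measured TCP pose, the force and the opening at its end, in the units of the state.
- monitor.get_state(): the state, without advancing time (a new reading comes with each control period).
- imaging.get_image(name): name is "scene" or "top" or "wrist"; returns (picture, depth): 420x560x3 uint8, red, green, blue; 420x560 float32, m along the optical axis (not along the pixel's ray), 0 where there is no reading.
- imaging.calibration(name): a dict with "K" (3x3 intrinsics, pixels), "view" (4x4, takes a point from world to camera coordinates); the wrist camera has in their place "T_tool_cam" (4x4, takes a point from camera to tool coordinates, whose origin is the TCP and whose axes are the tool frame's). Camera axes: x right, y up, looking along -z (the intrinsics and any distortion apply to the point x, -y, -z); pixel columns grow to the right and rows downward; lengths in m; the calibration is good to about 2 mm. A picture is of the moment at which its call begins: read the wrist's pose just before it. calibration takes no time and is no camera call.
- finish_job(): hands the job in, once; it reports no verdict.
The state is a dict: "clock": time; "q": joint angles; "qvel": joint speeds; "tau": joint torques, N m; "ee_pos": TCP position; "tcp_rot": TCP orientation; "ft_force": force on the tool from outside, world axes, zero at the start; "ft_torque": the same for the moment, N m; "width": opening from 0.0 (shut) to 1.0 (fully open).
Only numpy, scipy, OpenCV 4.12 (cv2) and the standard library are available. Lean on these libraries where they do the work, as an engineer would, in place of code of your own. Each camera call takes 0.05 s, during which the arm holds its last target. There are 200 camera calls.

## Working session

There is one attempt and no reset: what is moved stays moved. The work goes in short steps, Python scripts to look and compute and a tool call to move; the robot and the scene stay as the last step left them, time stands still between calls to the robot, and variables do not carry over. Pictures are saved under pics/ and viewed, about 8 in all and at most 12, crops included, and the job is handed in when it is done.

Besides the shell and the picture viewer there is one more tool, called after "Emit:" as a command line: name --argument value ..., lists and objects as JSON in quotes. step_arm: Moves the arm, as the interface text tells. Its arguments: {"type":"object","properties":{"commands":{"type":"array"}},"required":["commands"]}

```bash
mkdir -p pics
cat > h.py <<'E'
import numpy as np, cv2
from scipy.spatial.transform import Rotation as R
from workcell import monitor, imaging, finish_job
def grab(name):
    s=monitor.get_state(); im,d=imaging.get_image(name); c=imaging.calibration(name)
    if 'view' in c: T=np.linalg.inv(np.array(c['view']))
    else:
        W=np.eye(4); W[:3,:3]=R.from_rotvec(s['tcp_rot']).as_matrix(); W[:3,3]=s['ee_pos']; T=W@np.array(c['T_tool_cam'])
    return im,d,np.array(c['K']),T
def cloud(d,K,T):
    v,u=np.indices(d.shape); x=(u-K[0,2])/K[0,0]*d; y=(v-K[1,2])/K[1,1]*d
    return np.stack([x,-y,-d],-1)@T[:3,:3].T+T[:3,3]
def ray(uv,K,T,z):
    uv=np.atleast_2d(uv).astype(float)
    r=np.c_[(uv[:,0]-K[0,2])/K[0,0],-(uv[:,1]-K[1,2])/K[1,1],-np.ones(len(uv))]@T[:3,:3].T
    return T[:3,3]+r*((z-T[2,3])/r[:,2])[:,None]
def save(n,im): cv2.imwrite('pics/'+n,im[...,::-1])
E
python3 - <<'E'
from h import *
print(monitor.get_state())
for n in('scene','top','wrist'):
    im,d,K,T=grab(n); save(n+'.png',im); np.savez('/tmp/'+n,im=im,d=d,K=K,T=T); print(n,K,T.round(3),imaging.calibration(n).keys(), (d>0).mean())
a=[np.load(f'/tmp/{n}.npz')['im'] for n in('top','scene')]
E
```

```text
{'clock': 0.0, 'q': array([ 1.36178079,  0.69000026, -0.19447338,  1.56636244,  0.15731647,
        0.90250646, -0.2150708 ]), 'qvel': array([ 1.20003097e-03,  1.43073746e-05, -3.63860071e-04, -2.22408361e-04,
       -1.11107625e-03,  9.36080579e-05, -9.35844228e-04]), 'tau': array([-7.70514907e-05, -5.27556574e+01, -1.26647439e+00, -1.53422105e+01,
       -5.25726657e-02,  6.69154484e-03,  1.87183873e-04]), 'ee_pos': array([ 0.15004188, -0.60605574,  0.23789395]), 'tcp_rot': array([-0.25582926,  2.094474  , -2.09058998]), 'ft_force': array([-0.58819206, -0.13697526,  0.51110429]), 'ft_torque': array([ 0.0808358 ,  0.02833361, -0.00114   ]), 'width': 0.9998510255864096}
scene [[433.48635257   0.         280.89176774]
 [  0.         433.48635257 210.01997227]
 [  0.           0.           1.        ]] [[-0.86  -0.402  0.314  0.93 ]
 [ 0.51  -0.693  0.51   0.633]
 [ 0.013  0.599  0.801  1.121]
 [ 0.     0.     0.     1.   ]] dict_keys(['K', 'view']) 0.9961011904761905
top [[517.30128448   0.         281.87769631]
 [  0.         517.30128448 212.62789243]
 [  0.           0.           1.        ]] [[-2.400e-02  9.950e-01 -9.900e-02  4.030e-01]
 [-1.000e+00 -2.500e-02 -1.000e-03 -3.000e-03]
 [-4.000e-03  9.900e-02  9.950e-01  1.631e+00]
 [ 0.000e+00  0.000e+00  0.000e+00  1.000e+00]] dict_keys(['K', 'view']) 0.9959736394557823
wrist [[338.33006331   0.         285.46996985]
 [  0.         338.33006331 207.08183951]
 [  0.           0.           1.        ]] [[ 0.242  0.936  0.257  0.216]
 [-0.97   0.234  0.061 -0.591]
 [-0.003 -0.264  0.964  0.383]
 [ 0.     0.     0.     1.   ]] dict_keys(['K', 'T_tool_cam']) 0.9960119047619047
```

View pics/top.png

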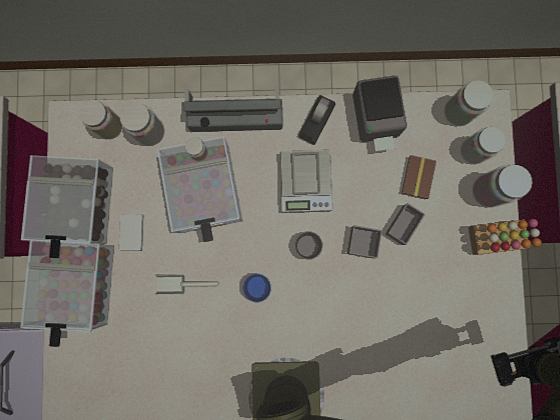

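View pics/scene.png

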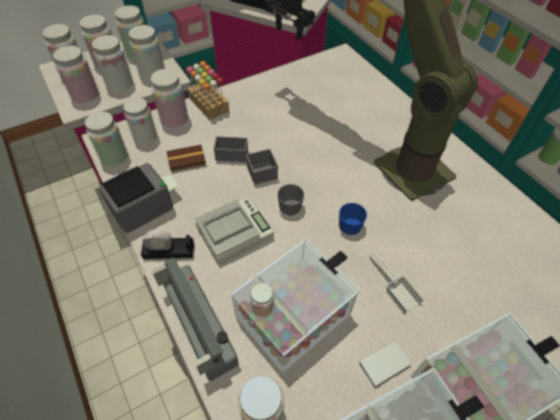

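The top view shows three grey tubs: round at (307,245), square at (362,242) and oblong at (404,224), plus a blue decoy at (256,287). The one at (404,224) is clearly longer than wide, so it is the tub. The scale's nest is at (304,173). The bin with the jar at (196,148) has its tab at (206,231).

Run:
```python
from h import *
f=np.load('/tmp/top.npz'); im,d,K,T=[f[k] for k in('im','d','K','T')]; P=cloud(d,K,T)
def rect(u0,u1,v0,v1,lo,hi,n):
    m=np.zeros(d.shape,bool); m[v0:v1,u0:u1]=True; m&=(P[...,2]>lo)&(P[...,2]<hi); q=P[m]
    (c,s,a)=cv2.minAreaRect(q[:,:2].astype(np.float32)); b=cv2.boxPoints((c,s,a))
    e=b[1]-b[0],b[2]-b[1]; L=max(e,key=np.linalg.norm)
    print(n,m.sum(),np.round(c,4),np.round(s,4),'long yaw',round(np.arctan2(L[1],L[0]),3),'zmed',np.median(q[:,2]).round(4))
rect(380,430,198,250,.045,.075,'tub')
rect(340,385,222,262,.045,.08,'sq')
rect(285,330,225,265,.045,.08,'round')
rect(275,335,145,215,.03,.09,'scale all')
rect(275,335,145,200,.062,.09,'rim')
rect(275,335,145,200,.05,.062,'floor')
rect(190,220,215,245,.10,.16,'tab')
rect(150,250,130,245,.12,.16,'bin')
rect(150,250,130,165,.18,.26,'jar')
for p in[(404,224),(304,173),(207,228),(206,235),(304,155),(286,173),(200,185)]: print(p,P[p[1],p[0]].round(4))
# black tab mask
g=im.max(-1); m=np.zeros(g.shape,np.uint8); m[215:245,190:222]=(g[215:245,190:222]<45)
ys,xs=np.nonzero(m); c=cv2.minAreaRect(np.c_[xs,ys].astype(np.float32)); print('tabpx',m.sum(),c); print(ray(cv2.boxPoints(c),K,T,.1375).round(4), ray([c[0]],K,T,.1375).round(4))
c=im[120:280,150:450]; save('crop.png',cv2.resize(c,None,fx=2.6,fy=2.6,interpolation=cv2.INTER_CUBIC))
```

```text
tub 209 [ 0.5141 -0.3608] [0.0905 0.1394] long yaw -0.584 zmed 0.056
sq 196 [ 0.4664 -0.2502] [0.089  0.0875] long yaw 1.376 zmed 0.0617
round 147 [ 0.4594 -0.0754] [0.0821 0.0848] long yaw -0.041 zmed 0.062
scale all 3090 [ 0.66   -0.0751] [0.189  0.1599] long yaw 0.007 zmed 0.0536
rim 301 [ 0.6802 -0.0744] [0.1414 0.1371] long yaw 1.543 zmed 0.0665
floor 1737 [ 0.6811 -0.0751] [0.1467 0.15  ] long yaw -1.565 zmed 0.0553
tab 480 [0.5135 0.2255] [0.0852 0.0763] long yaw 1.529 zmed 0.1405
bin 5638 [0.6541 0.2465] [0.3616 0.209 ] long yaw 0.203 zmed 0.1394
jar 368 [0.7338 0.2388] [0.055  0.0541] long yaw 1.492 zmed 0.2221
(404, 224) [ 0.52   -0.3845  0.0024]
(304, 173) [ 0.6807 -0.0713  0.06  ]
(207, 228) [0.5122 0.2162 0.1457]
(206, 235) [0.4923 0.2196 0.1434]
(304, 155) [ 0.7396 -0.0735  0.0471]
(286, 173) [ 0.6829 -0.016   0.0551]
(200, 185) [0.6399 0.2373 0.1331]
tabpx 12 ((205.67568969726562, 230.55404663085938), (20.385475158691406, 18.248287200927734), 80.53767395019531)
[[0.5311 0.252  0.1375]
 [0.5386 0.1997 0.1375]
 [0.48   0.1907 0.1375]
 [0.4726 0.2428 0.1375]] [[0.5055 0.2213 0.1375]]
```

View pics/crop.png

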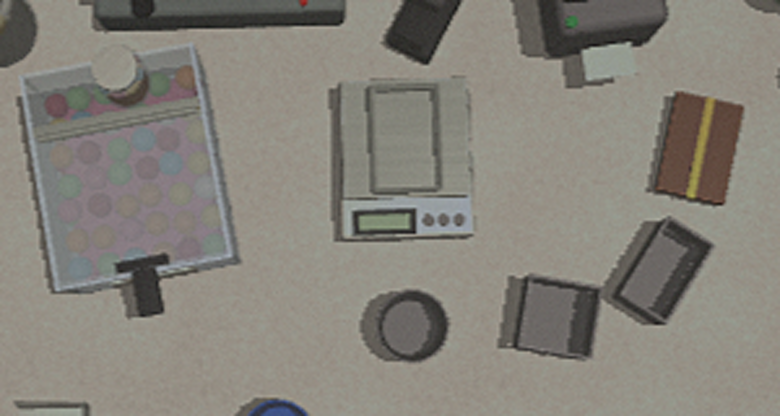

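The crop confirms it: oblong tub at crop (660,270), square at (550,315), round at (410,325); the nest is at (403,138). I'll work out the move to above the tub.

Run:
```python
from h import *
s=monitor.get_state(); M=R.from_rotvec(s['tcp_rot']).as_matrix(); print(M.round(3))
f=np.load('/tmp/top.npz'); P=cloud(f['d'],f['K'],f['T'])
m=np.zeros(P.shape[:2],bool); m[198:250,386:430]=1; m&=(P[...,2]>.048)&(P[...,2]<.07); q=P[m][:,:2].astype(np.float32)
r=cv2.minAreaRect(q); print(r); print(cv2.boxPoints(r).round(3))
```

```text
[[-0.971 -0.     0.24 ]
 [-0.24   0.001 -0.971]
 [ 0.    -1.    -0.001]]
((0.5184115767478943, -0.3784765601158142), (0.06603755056858063, 0.11280909925699234), 56.40113830566406)
[[ 0.453 -0.375]
 [ 0.547 -0.437]
 [ 0.584 -0.382]
 [ 0.49  -0.32 ]]
```

Emit:
step_arm --commands '[{"delta_pos":[0.18,0.11,0.0],"rot":[0,0,-0.4],"hand":100},{"delta_pos":[0.368,0.228,0.0],"rot":[0,0,-0.826],"hand":100},{"delta_pos":[0.368,0.228,0.0],"rot":[0,0,-0.826],"hand":100},{"delta_pos":[0.368,0.228,0.0],"rot":[0,0,-0.826],"hand":100},{"delta_pos":[0.368,0.228,0.0],"rot":[0,0,-0.826],"hand":100},{"delta_pos":[0.368,0.228,0.0],"rot":[0,0,-0.826],"hand":100},{"delta_pos":[0.368,0.228,0.0],"rot":[0,0,-0.826],"hand":100},{"delta_pos":[0.368,0.228,0.0],"rot":[0,0,-0.826],"hand":100},{"delta_pos":[0.368,0.228,0.0],"rot":[0,0,-0.826],"hand":100},{"delta_pos":[0.368,0.228,0.0],"rot":[0,0,-0.826],"hand":100},{"delta_pos":[0.368,0.228,0.0],"rot":[0,0,-0.826],"hand":100},{"delta_pos":[0.368,0.228,0.0],"rot":[0,0,-0.826],"hand":100},{"delta_pos":[0.368,0.228,0.0],"rot":[0,0,-0.826],"hand":100},{"delta_pos":[0.368,0.228,0.0],"rot":[0,0,-0.826],"hand":100},{"delta_pos":[0.368,0.228,0.0],"rot":[0,0,-0.826],"hand":100},{"delta_pos":[0.368,0.228,0.0],"rot":[0,0,-0.826],"hand":100},{"delta_pos":[0.368,0.228,0.0],"rot":[0,0,-0.826],"hand":100},{"delta_pos":[0.368,0.228,0.0],"rot":[0,0,-0.826],"hand":100}]'

```text
clock: 1.65
ee_pos: [0.5175, -0.3794, 0.2389]
tcp_rot: [-0.568, -1.889, 1.889]
ft_force: [0.0, -0.1, -0.1]
width: 0.999
```

Run:
```python
from h import *
s=monitor.get_state(); M=R.from_rotvec(s['tcp_rot']).as_matrix(); print(s['clock'],s['ee_pos'],M.round(3),s['q'].round(2))
im,d,K,T=grab('wrist'); save('w1.png',im); P=cloud(d,K,T)
m=(abs(P[...,2]-.058)<.006)&(np.hypot(P[...,0]-.518,P[...,1]+.378)<.075)
q=P[m]; r=cv2.minAreaRect(q[:,:2].astype(np.float32)); print(r,np.median(q[:,2]),m.sum()); print(cv2.boxPoints(r).round(4))
```

```text
1.65 [ 0.51754571 -0.37941675  0.2388781 ] [[-0.834 -0.    -0.552]
 [ 0.552 -0.    -0.834]
 [ 0.    -1.     0.   ]] [ 0.51  0.71  0.1   1.52 -0.08  0.91 -1.52]
((0.5165373682975769, -0.3810330629348755), (0.06548595428466797, 0.11174142360687256), 56.124755859375) 0.05728366752574246 1544
[[ 0.4519 -0.3771]
 [ 0.5447 -0.4394]
 [ 0.5812 -0.385 ]
 [ 0.4884 -0.3227]]
```

View pics/w1.png

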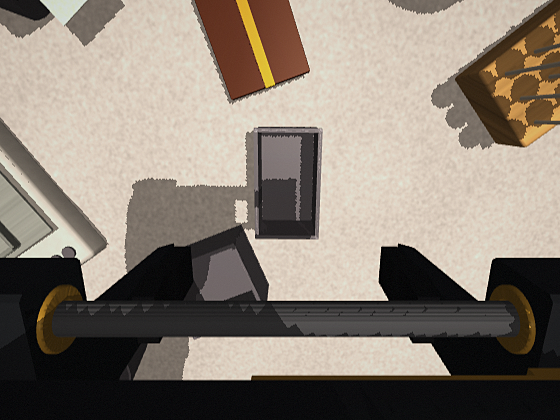

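The wrist view shows the tub alone and centred under the tool at (290,183), with the square tub clear at (230,265). Next I descend and grip across its width.

Emit:
step_arm --commands '[{"delta_pos":[-0.0015,-0.002,-0.04],"rot":[0,0,-0.006],"hand":100},{"delta_pos":[-0.0015,-0.002,-0.08],"rot":[0,0,-0.006],"hand":100},{"delta_pos":[-0.0015,-0.002,-0.12],"rot":[0,0,-0.006],"hand":100},{"delta_pos":[-0.0015,-0.002,-0.15],"rot":[0,0,-0.006],"hand":100},{"delta_pos":[-0.0015,-0.002,-0.175],"rot":[0,0,-0.006],"hand":100},{"delta_pos":[-0.0015,-0.002,-0.195],"rot":[0,0,-0.006],"hand":100},{"delta_pos":[-0.0015,-0.002,-0.211],"rot":[0,0,-0.006],"hand":100},{"delta_pos":[-0.0015,-0.002,-0.211],"rot":[0,0,-0.006],"hand":100},{"delta_pos":[-0.0015,-0.002,-0.211],"rot":[0,0,-0.006],"hand":100},{"delta_pos":[-0.0015,-0.002,-0.211],"rot":[0,0,-0.006],"hand":55},{"delta_pos":[-0.0015,-0.002,-0.211],"rot":[0,0,-0.006],"hand":55},{"delta_pos":[-0.0015,-0.002,-0.211],"rot":[0,0,-0.006],"hand":55},{"delta_pos":[-0.0015,-0.002,-0.211],"rot":[0,0,-0.006],"hand":55},{"delta_pos":[-0.0015,-0.002,-0.211],"rot":[0,0,-0.006],"hand":55},{"delta_pos":[-0.0015,-0.002,-0.211],"rot":[0,0,-0.006],"hand":55}]'

```text
clock: 2.95
ee_pos: [0.5173, -0.3811, 0.0289]
tcp_rot: [-0.574, -1.886, 1.887]
ft_force: [-0.5, -0.0, 6.0]
width: 0.727
```

Emit:
step_arm --commands '[{"delta_pos":[0,0,0.03],"rot":[0,0,0],"hand":55},{"delta_pos":[0,0,0.07],"rot":[0,0,0],"hand":55},{"delta_pos":[0,0,0.11],"rot":[0,0,0],"hand":55},{"delta_pos":[0.02,0.03,0.13],"rot":[0,0,0.1],"hand":55},{"delta_pos":[0.035,0.06,0.13],"rot":[0,0,0.2],"hand":55},{"delta_pos":[0.05,0.095,0.13],"rot":[0,0,0.3],"hand":55},{"delta_pos":[0.07,0.13,0.13],"rot":[0,0,0.4],"hand":55},{"delta_pos":[0.09,0.165,0.13],"rot":[0,0,0.5],"hand":55},{"delta_pos":[0.11,0.2,0.13],"rot":[0,0,0.598],"hand":55},{"delta_pos":[0.13,0.235,0.13],"rot":[0,0,0.598],"hand":55},{"delta_pos":[0.145,0.27,0.13],"rot":[0,0,0.598],"hand":55},{"delta_pos":[0.155,0.295,0.13],"rot":[0,0,0.598],"hand":55},{"delta_pos":[0.1635,0.3065,0.13],"rot":[0,0,0.598],"hand":55},{"delta_pos":[0.1635,0.3065,0.13],"rot":[0,0,0.598],"hand":55},{"delta_pos":[0.1635,0.3065,0.13],"rot":[0,0,0.598],"hand":55},{"delta_pos":[0.1635,0.3065,0.13],"rot":[0,0,0.598],"hand":55}]'

```text
clock: 4.28
ee_pos: [0.6792, -0.0782, 0.1576]
tcp_rot: [-0.007, 2.216, -2.223]
ft_force: [-2.0, -0.9, -0.6]
width: 0.725
```

Run:
```python
from h import *
s=monitor.get_state(); M=R.from_rotvec(s['tcp_rot']).as_matrix(); print(s['clock'],s['ee_pos'],M.round(3),s['width'])
im,d,K,T=grab('wrist'); save('w2.png',im); P=cloud(d,K,T)
tz=s['ee_pos'][2]+.03
m=(abs(P[...,2]-tz)<.006)&(np.hypot(P[...,0]-s['ee_pos'][0],P[...,1]-s['ee_pos'][1])<.08)
q=P[m]; r=cv2.minAreaRect(q[:,:2].astype(np.float32)); print('tub rim',r,m.sum(),np.median(q[:,2]))
m=(abs(P[...,2]-.068)<.006)&(abs(P[...,0]-.68)<.08)&(abs(P[...,1]+.0745)<.06)
q=P[m]; print('nest rim',m.sum(),q.min(0),q.max(0),np.median(q[:,2])); r=cv2.minAreaRect(q[:,:2].astype(np.float32)); print(r)
im,d,K,T=grab('top'); P=cloud(d,K,T); m=(abs(P[...,0]-.68)<.1)&(abs(P[...,1]+.0745)<.07)
```

```text
4.2833 [ 0.67920451 -0.07819     0.15761545] [[-1.    -0.001  0.005]
 [-0.005 -0.003 -1.   ]
 [ 0.001 -1.     0.003]] 0.7251257628419439
tub rim ((0.6880007386207581, -0.07886891067028046), (0.09548923373222351, 0.09456098079681396), 88.87621307373047) 8427 0.18581188713129576
nest rim 1459 [ 0.72883217 -0.1189913   0.06208149] [ 0.74376287 -0.03630901  0.07115582] 0.06747089274186971
((0.7360960841178894, -0.07761754095554352), (0.014919256791472435, 0.08266843855381012), 0.3204370439052582)
```

View pics/w2.png

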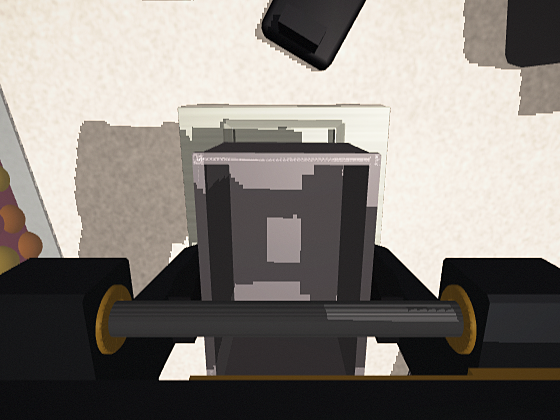

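The wrist view shows the tub held level above the nest, its far rim at (290,158) and the nest's far rim at (285,125). I'll compare the two in this one view.

Run:
```python
from h import *
s=monitor.get_state(); p=s['ee_pos']; print(s['clock'],p,R.from_rotvec(s['tcp_rot']).as_matrix()[:,2].round(4))
im,d,K,T=grab('wrist'); P=cloud(d,K,T)
m=(abs(P[...,2]-p[2]-.029)<.005)&(P[...,0]>.70)&(P[...,0]<.76)&(abs(P[...,1]-p[1])<.045)
q=P[m]; print('tub x',np.percentile(q[:,0],[50,95,99,100]).round(4),'z',np.median(q[:,2]))
for side in(1,-1):
    # outer long edge fit
    xs=[];ys=[]
    for x in np.arange(.67,.728,.004):
        a=q if 0 else P[(abs(P[...,2]-p[2]-.029)<.005)&(abs(P[...,0]-x)<.002)&(abs(P[...,1]-p[1])<.04)]
        if len(a): xs.append(x); ys.append(side*np.max(side*a[:,1]))
    print('edge',side,np.median(ys).round(4),np.polyfit(xs,ys,1)[0].round(4))
far=q[q[:,0]>np.percentile(q[:,0],60)]
# far edge per y
def faredge(zc,tol,y0,hw,x0,x1):
    ys=np.arange(y0-hw,y0+hw,.003); o=[]
    for y in ys:
        a=P[(abs(P[...,2]-zc)<tol)&(abs(P[...,1]-y)<.0015)&(P[...,0]>x0)&(P[...,0]<x1)]
        o.append(a[:,0].max() if len(a) else np.nan)
    o=np.array(o); k=~np.isnan(o); print('far',np.nanmedian(o).round(4),'slope',np.polyfit(ys[k],o[k],1)[0].round(4))
faredge(p[2]+.029,.005,p[1],.027,.70,.76)
faredge(.068,.005,-.0776,.033,.72,.76)
n=P[(abs(P[...,2]-.068)<.005)&(P[...,0]>.725)&(P[...,0]<.75)&(abs(P[...,1]+.077)<.06)]
print('nest y',n[:,1].min(),n[:,1].max(),n[:,1].mean())
```

```text
4.3833 [ 0.67924845 -0.07802736  0.1577427 ] [ 0.0046 -1.      0.0024]
tub x [0.7307 0.7345 0.7346 0.7348] z 0.18584480530703107
edge 1 -0.0459 -0.0292
edge -1 -0.1115 -0.3891
far 0.7347 slope -0.0018
far 0.7436 slope -0.016
nest y -0.11898358622551111 -0.036246611164582734 -0.07836826860246106
```

Emit:
step_arm --commands '[{"delta_pos":[0,0.001,-0.02],"rot":[0,0,0.008],"hand":55},{"delta_pos":[0,0.001,-0.04],"rot":[0,0,0.008],"hand":55},{"delta_pos":[0,0.001,-0.053],"rot":[0,0,0.008],"hand":55},{"delta_pos":[0,0.001,-0.053],"rot":[0,0,0.008],"hand":55},{"delta_pos":[0,0.001,-0.053],"rot":[0,0,0.008],"hand":55},{"delta_pos":[0,0.001,-0.053],"rot":[0,0,0.008],"hand":55}]'

```text
clock: 4.93
ee_pos: [0.681, -0.0738, 0.1057]
tcp_rot: [-0.016, 2.212, -2.213]
ft_force: [0.4, 0.1, -0.6]
width: 0.727
```

Run:
```python
from h import *
s=monitor.get_state(); p=s['ee_pos']; print(s['clock'],p,R.from_rotvec(s['tcp_rot']).as_matrix()[:,2].round(4))
im,d,K,T=grab('wrist'); P=cloud(d,K,T); save('w3.png',im)
def edge(zc,y0,x0,x1):
    m=(abs(P[...,2]-zc)<.005)&(P[...,0]>x0)&(P[...,0]<x1)&(abs(P[...,1]-y0)<.06); n=P[m]
    print(m.sum(),'xmax',np.percentile(n[:,0],98).round(4),'y',n[:,1].min().round(4),n[:,1].max().round(4),'mid',((n[:,1].min()+n[:,1].max())/2).round(4),'z',np.median(n[:,2]).round(4))
edge(p[2]+.029,p[1],.726,.75); edge(.068,-.0776,.732,.76)
```

```text
4.9333 [ 0.6809504  -0.07378508  0.10565765] [ 1.620e-02 -9.999e-01  5.000e-04]
2882 xmax 0.7364 y -0.1069 -0.0411 mid -0.074 z 0.1339
2065 xmax 0.7437 y -0.1191 -0.0362 mid -0.0776 z 0.0675
```

View pics/w3.png

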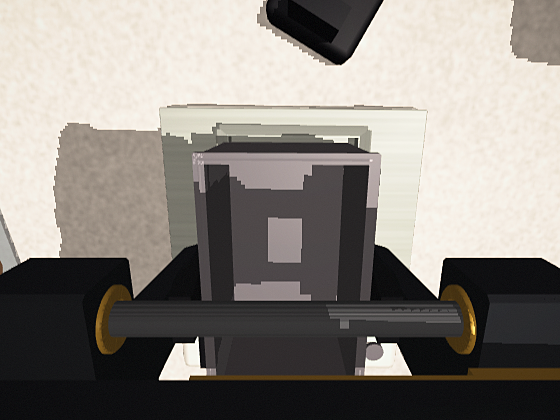

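The view shows the tub centred on column 286 and the nest on column 294, so the tub has to move about 3.5 mm in −y. Shifting, letting it settle, then lowering.

Emit:
step_arm --commands '[{"delta_pos":[-0.002,-0.0034,0],"rot":[0,0,-0.004],"hand":55},{"delta_pos":[-0.002,-0.0034,0],"rot":[0,0,-0.004],"hand":55},{"delta_pos":[-0.002,-0.0034,0],"rot":[0,0,-0.004],"hand":55},{"delta_pos":[-0.002,-0.0034,0],"rot":[0,0,-0.004],"hand":55},{"delta_pos":[-0.002,-0.0034,0],"rot":[0,0,-0.004],"hand":55},{"delta_pos":[-0.002,-0.0034,-0.004],"rot":[0,0,-0.004],"hand":55},{"delta_pos":[-0.002,-0.0034,-0.008],"rot":[0,0,-0.004],"hand":55},{"delta_pos":[-0.002,-0.0034,-0.011],"rot":[0,0,-0.004],"hand":55},{"delta_pos":[-0.002,-0.0034,-0.014],"rot":[0,0,-0.004],"hand":55},{"delta_pos":[-0.002,-0.0034,-0.016],"rot":[0,0,-0.004],"hand":55},{"delta_pos":[-0.002,-0.0034,-0.016],"rot":[0,0,-0.004],"hand":55},{"delta_pos":[-0.002,-0.0034,-0.016],"rot":[0,0,-0.004],"hand":55}]'

```text
clock: 5.98
ee_pos: [0.6782, -0.0766, 0.0885]
tcp_rot: [-0.014, 2.215, -2.215]
ft_force: [0.5, -0.1, 0.1]
width: 0.718
```

Emit:
step_arm --commands '[{"delta_pos":[0,0,-0.001],"rot":[0,0,0],"hand":55},{"delta_pos":[0,0,-0.002],"rot":[0,0,0],"hand":55},{"delta_pos":[0,0,-0.003],"rot":[0,0,0],"hand":55},{"delta_pos":[0,0,-0.003],"rot":[0,0,0],"hand":55},{"delta_pos":[0,0,-0.003],"rot":[0,0,0],"hand":55}]'

```text
clock: 6.4
ee_pos: [0.6782, -0.0766, 0.0857]
tcp_rot: [-0.014, 2.215, -2.215]
ft_force: [-0.1, -0.4, -0.3]
width: 0.73
```

Emit:
step_arm --commands '[{"delta_pos":[0,0,-0.0005],"rot":[0,0,0],"hand":55},{"delta_pos":[0,0,-0.0005],"rot":[0,0,0],"hand":100},{"delta_pos":[0,0,-0.0005],"rot":[0,0,0],"hand":100},{"delta_pos":[0,0,-0.0005],"rot":[0,0,0],"hand":100},{"delta_pos":[0,0,-0.0005],"rot":[0,0,0],"hand":100},{"delta_pos":[0,0,-0.0005],"rot":[0,0,0],"hand":100},{"delta_pos":[0,0,-0.0005],"rot":[0,0,0],"hand":100},{"delta_pos":[0,0,0.01],"rot":[0,0,0],"hand":100},{"delta_pos":[0,0,0.03],"rot":[0,0,0],"hand":100},{"delta_pos":[-0.02,0,0.06],"rot":[0,0,0],"hand":100},{"delta_pos":[-0.04,0,0.1],"rot":[0,0,0],"hand":100},{"delta_pos":[-0.06,0,0.14],"rot":[0,0,0],"hand":100},{"delta_pos":[-0.08,0,0.16],"rot":[0,0,0],"hand":100},{"delta_pos":[-0.08,0,0.16],"rot":[0,0,0],"hand":100},{"delta_pos":[-0.08,0,0.16],"rot":[0,0,0],"hand":100}]'

```text
clock: 7.65
ee_pos: [0.5987, -0.0769, 0.2484]
tcp_rot: [-0.009, 2.213, -2.214]
ft_force: [-0.7, -0.4, -0.9]
width: 0.999
```

Run:
```python
from h import *
s=monitor.get_state(); p=s['ee_pos']; print(s['clock'],p,s['q'].round(2))
im,d,K,T=grab('wrist'); P=cloud(d,K,T); save('w4.png',im)
def rect(m):
    q=P[m]; print(m.sum(),cv2.minAreaRect(q[:,:2].astype(np.float32)),np.median(q[:,2]).round(4),np.percentile(q[:,2],[5,95]).round(4))
b=(abs(P[...,0]-.68)<.09)&(abs(P[...,1]+.077)<.07)
rect(b&(abs(P[...,2]-.114)<.008)); rect(b&(abs(P[...,2]-.068)<.005))
```

```text
7.65 [ 0.59865598 -0.07688356  0.24844687] [ 0.07  0.64 -0.03  1.63  0.02  0.86 -1.53]
2570 ((0.6779307723045349, -0.07711608707904816), (0.11123965680599213, 0.06546861678361893), 0.5134305953979492) 0.1132 [0.1103 0.1144]
1533 ((0.6795896291732788, -0.07782594859600067), (0.12762945890426636, 0.08282613754272461), 0.5005778670310974) 0.0683 [0.0647 0.0714]
```

View pics/w4.png

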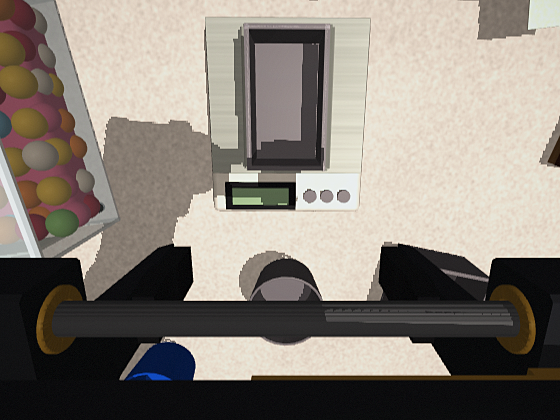

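The tub is seated: 1.8 mm off centre, square, rim height 0.113 m. In the view the tub sits inside the rim at (287,97), free of the fingers. Next I look at the bin's tab from close by.

Emit:
step_arm --commands '[{"delta_pos":[-0.03,0.02,0.03],"rot":[0,0,0.09],"hand":100},{"delta_pos":[-0.06,0.05,0.04],"rot":[0,0,0.18],"hand":100},{"delta_pos":[-0.09,0.08,0.04],"rot":[0,0,0.18],"hand":100},{"delta_pos":[-0.12,0.11,0.04],"rot":[0,0,0.18],"hand":100},{"delta_pos":[-0.145,0.14,0.04],"rot":[0,0,0.18],"hand":100},{"delta_pos":[-0.17,0.17,0.04],"rot":[0,0,0.18],"hand":100},{"delta_pos":[-0.185,0.2,0.04],"rot":[0,0,0.18],"hand":100},{"delta_pos":[-0.2,0.235,0.04],"rot":[0,0,0.18],"hand":100},{"delta_pos":[-0.2,0.265,0.04],"rot":[0,0,0.18],"hand":100},{"delta_pos":[-0.2,0.265,0.04],"rot":[0,0,0.18],"hand":100},{"delta_pos":[-0.2,0.265,0.04],"rot":[0,0,0.18],"hand":100},{"delta_pos":[-0.2,0.265,0.04],"rot":[0,0,0.18],"hand":100}]'

```text
clock: 8.7
ee_pos: [0.3984, 0.1878, 0.2848]
tcp_rot: [-0.207, 2.12, -2.123]
ft_force: [-0.3, -0.5, 0.4]
width: 1.002
```

Run:
```python
from h import *
s=monitor.get_state(); p=s['ee_pos']; print(s['clock'],p,s['q'].round(2))
im,d,K,T=grab('wrist'); P=cloud(d,K,T); save('w5.png',im); np.savez('/tmp/w5',im=im,P=P,K=K,T=T)
m=(im.max(-1)<70)&(abs(P[...,2]-.1435)<.012)&(abs(P[...,0]-.5)<.08)&(abs(P[...,1]-.215)<.06)
n,l,st,c=cv2.connectedComponentsWithStats(m.astype(np.uint8))
for i in range(1,n):
    if st[i,4]>100:
        q=P[l==i]; r=cv2.minAreaRect(q[:,:2].astype(np.float32)); print(st[i],r,cv2.boxPoints(r).round(4).tolist(),np.median(q[:,2]))
```

```text
8.7 [0.39839757 0.18782424 0.28479599] [-0.48  0.38 -0.1   2.03  0.06  0.73 -1.99]
[ 234   10   79   19 1308] ((0.5324352383613586, 0.2231864333152771), (0.012702236883342266, 0.059893153607845306), 9.650157928466797) [[0.5212000012397766, 0.2515999972820282], [0.5311999917030334, 0.19259999692440033], [0.5436999797821045, 0.19470000267028809], [0.5336999893188477, 0.25380000472068787]] 0.14169961906736217
[ 240   30   51   70 2430] ((0.4987497627735138, 0.22316649556159973), (0.051208093762397766, 0.03966015204787254), 11.343668937683105) [[0.46970000863075256, 0.23759999871253967], [0.47749999165534973, 0.19869999587535858], [0.5278000235557556, 0.20880000293254852], [0.5199999809265137, 0.2476000040769577]] 0.1419791888648862
```

View pics/w5.png

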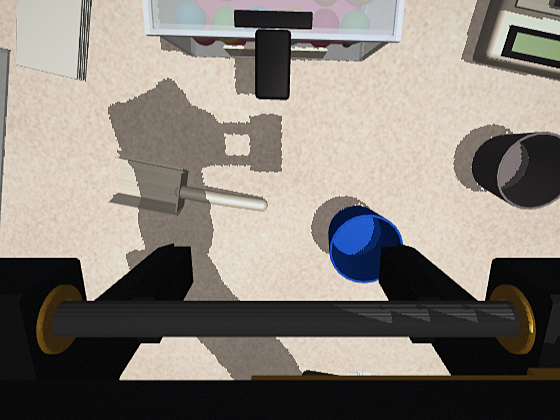

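The view shows the black tab, free end at (273,98), with its bar at (273,19) on the lid edge. The scoop lies at (185,190) and the blue tub at (365,245), both clear of the tab. I'll compute the tab and hinge geometry by casting rays.

Run:
```python
from h import *
f=np.load('/tmp/w5.npz'); im,P,K,T=[f[k] for k in('im','P','K','T')]
print(ray([(256,33),(290,33),(256,97),(290,97)],K,T,.1435).round(4))
m=(im.max(-1)<70)&(P[...,2]>.139)&(P[...,2]<.15)&(abs(P[...,0]-.5)<.08)&(abs(P[...,1]-.215)<.06)
m[:34]=0; q=P[m]; r=cv2.minAreaRect(q[:,:2].astype(np.float32)); print(r,cv2.boxPoints(r).round(4).tolist(),m.sum())
a=.168; ex=np.array([np.cos(a),np.sin(a)]); ey=np.array([-ex[1],ex[0]])
u=q[:,:2]@ex; v=q[:,:2]@ey; u0=np.percentile(u,.5); v0=(np.percentile(v,1)+np.percentile(v,99))/2
print('tip',u0,'width',np.ptp(np.percentile(v,[.5,99.5])),'z',np.median(q[:,2]))
tab=ex*(u0+.018)+ey*v0; h=tab+ex*.2005; print('tab',tab,'hinge',h,'bin c',h-.045*ex)
for t in np.radians([0,20,40,60]): print(np.degrees(t),(h-ex*.2005*np.cos(t)).round(4),round(.1375+.2005*np.sin(t),4))
# top view bin outline
g=np.load('/tmp/top.npz'); Q=cloud(g['d'],g['K'],g['T']); b=np.zeros(Q.shape[:2],bool); b[125:245,150:250]=1
b&=(abs(Q[...,2]-.138)<.008); k=Q[b][:,:2]; uu=k@ex; vv=k@ey; print('v range',vv.min(),vv.max(),'u',uu.min(),uu.max(),'hinge uv',h@ex,h@ey)
x=R.from_rotvec(monitor.get_state()['tcp_rot']).as_matrix(); print(x.round(3))
```

```text
[[0.5198 0.2339 0.1435]
 [0.5248 0.2082 0.1435]
 [0.4736 0.2259 0.1435]
 [0.4789 0.1991 0.1435]]
((0.4961808919906616, 0.22976481914520264), (0.04823136702179909, 0.05337900295853615), 10.64726448059082) [[0.4675000011920929, 0.2515000104904175], [0.477400004863739, 0.19910000264644623], [0.5248000025749207, 0.20800000429153442], [0.5149999856948853, 0.2605000138282776]] 2266
tip 0.5042514359839151 width 0.027605732203829586 z 0.14201308242449673
tab [0.49299133 0.21649825] hinge [0.69066852 0.25002402] bin c [0.64630207 0.24249953]
0.0 [0.493  0.2165] 0.1375
20.0 [0.5049 0.2185] 0.2061
40.0 [0.5392 0.2243] 0.2664
59.99999999999999 [0.5918 0.2333] 0.3111
v range 0.032559936538771664 0.24205810191200722 u 0.5053256330717271 0.8750506271086878 hinge uv 0.7227514359839151 0.13101670690991685
[[-0.982 -0.001  0.19 ]
 [-0.19  -0.002 -0.982]
 [ 0.002 -1.     0.001]]
```

Emit:
step_arm --commands '[{"delta_pos":[0.01,0.003,-0.015],"rot":[0.02,-0.115,0],"hand":70},{"delta_pos":[0.02,0.006,-0.03],"rot":[0.041,-0.229,0],"hand":70},{"delta_pos":[0.03,0.01,-0.05],"rot":[0.062,-0.343,0],"hand":70},{"delta_pos":[0.04,0.014,-0.065],"rot":[0.083,-0.458,0],"hand":70},{"delta_pos":[0.045,0.017,-0.08],"rot":[0.104,-0.572,0],"hand":70},{"delta_pos":[0.051,0.0196,-0.0935],"rot":[0.125,-0.687,0],"hand":70},{"delta_pos":[0.051,0.0196,-0.0935],"rot":[0.125,-0.687,0],"hand":70},{"delta_pos":[0.051,0.0196,-0.0935],"rot":[0.125,-0.687,0],"hand":70},{"delta_pos":[0.051,0.0196,-0.0935],"rot":[0.125,-0.687,0],"hand":70}]'

```text
clock: 9.5
ee_pos: [0.4741, 0.2519, 0.3093]
tcp_rot: [0.392, 1.823, -1.821]
ft_force: [0.6, -0.3, 0.0]
width: 0.701
```

Run:
```python
from h import *
s=monitor.get_state(); x=R.from_rotvec(s['tcp_rot']).as_matrix(); print(s['clock'],s['ee_pos'],x.round(3),s['q'].round(2))
im,d,K,T=grab('wrist'); P=cloud(d,K,T); save('w6.png',im)
m=(im.max(-1)<70)&(P[...,2]>.125)&(P[...,2]<.155)&(abs(P[...,0]-.5)<.06)&(abs(P[...,1]-.215)<.04); q=P[m]; print(m.sum(),np.percentile(q,[1,50,99],axis=0).round(4))
m&=abs(P[...,2]-.1435)<.003; m&=P[...,0]<.52; q=P[m]
r=cv2.minAreaRect(q[:,:2].astype(np.float32)); print(r,cv2.boxPoints(r).round(4).tolist(),np.median(q[:,2]))
```

```text
9.5 [0.47413734 0.25193218 0.30926045] [[-0.818  0.552  0.162]
 [-0.161  0.05  -0.986]
 [-0.552 -0.833  0.048]] [-1.29  0.44  0.73  2.26  0.59  0.04 -2.65]
2161 [[0.4753 0.1962 0.1367]
 [0.5098 0.2195 0.1417]
 [0.5402 0.2512 0.1434]]
((0.4983613193035126, 0.21795059740543365), (0.04645126685500145, 0.02739434503018856), 9.57347297668457) [[0.4731999933719635, 0.22759999334812164], [0.47769999504089355, 0.20059999823570251], [0.5235000252723694, 0.20829999446868896], [0.5189999938011169, 0.2353000044822693]] 0.14185273535284756
```

View pics/w6.png

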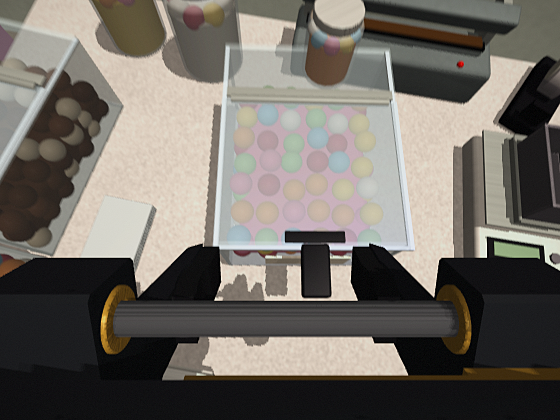

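Forward tilt ran joint 6 (and 7) into its limit, so the tool stopped at about 34° and off position. The view still shows the tab clear at (315,270), with nothing touched. I'll go back to vertical and use less tilt.

Emit:
step_arm --commands '[{"delta_pos":[-0.051,-0.0196,0.0935],"rot":[-0.02,0.115,0],"hand":70},{"delta_pos":[-0.051,-0.0196,0.0935],"rot":[-0.041,0.229,0],"hand":70},{"delta_pos":[-0.051,-0.0196,0.0935],"rot":[-0.062,0.343,0],"hand":70},{"delta_pos":[-0.051,-0.0196,0.0935],"rot":[-0.083,0.458,0],"hand":70},{"delta_pos":[-0.051,-0.0196,0.0935],"rot":[-0.104,0.572,0],"hand":70},{"delta_pos":[-0.051,-0.0196,0.0935],"rot":[-0.125,0.687,0],"hand":70},{"delta_pos":[-0.051,-0.0196,0.0935],"rot":[-0.125,0.687,0],"hand":70},{"delta_pos":[-0.051,-0.0196,0.0935],"rot":[-0.125,0.687,0],"hand":70},{"delta_pos":[-0.051,-0.0196,0.0935],"rot":[-0.125,0.687,0],"hand":70},{"delta_pos":[-0.051,-0.0196,0.0935],"rot":[-0.125,0.687,0],"hand":70}]'

```text
clock: 10.38
ee_pos: [0.4231, 0.2314, 0.4014]
tcp_rot: [-0.329, 2.106, -2.231]
ft_force: [0.4, 0.4, -0.3]
width: 0.699
```

Run:
```python
from h import *
s=monitor.get_state(); x=R.from_rotvec(s['tcp_rot']).as_matrix(); print(s['clock'],s['ee_pos'],x.round(3),s['q'].round(3))
# fit an S-R-S model to seen states
from scipy.optimize import least_squares
D=[([1.36178,.69,-.19447,1.56636,.15732,.90251,-.21507],[.15004,-.60606,.23789]),
([.51,.71,.1,1.52,-.08,.91,-1.52],[.51755,-.37942,.23888]),
([.07,.64,-.03,1.63,.02,.86,-1.53],[.59866,-.07688,.24845]),
([-.48,.38,-.1,2.03,.06,.73,-1.99],[.3984,.18782,.2848]),
([-1.29,.44,.73,2.26,.59,.04,-2.65],[.47414,.25193,.30926]),(list(s['q']),list(s['ee_pos']))]
Rz=lambda a:R.from_euler('z',a).as_matrix(); Ry=lambda a:R.from_euler('y',a).as_matrix()
def fk(q,p,sg):
    M=Rz(sg[0]*q[0]+p[4])@Ry(q[1])@Rz(sg[1]*q[2]); A=M@[0,0,p[1]]; M=M@Ry(q[3]); M=M@Rz(sg[2]*q[4]); B=A+M@[0,0,p[2]]
    M=M@Ry(q[5]); return B+M@[0,0,p[3]]+[0,0,p[0]],M[:,2]
import itertools
best=None
for sg in itertools.product((1,-1),repeat=3):
    for o in(0,1.57,3.14,-1.57):
        f=lambda p:np.concatenate([fk(q,p,sg)[0]-x for q,x in D])
        r=least_squares(f,[.3,.4,.4,.25,o])
        if best is None or r.cost<best[0]: best=(r.cost,sg,r.x,r.fun)
print(best[0],best[1],best[2].round(4),abs(best[3]).max())
```

```text
10.3833 [0.42309226 0.2314054  0.40144562] [[-0.976 -0.105  0.193]
 [-0.186 -0.067 -0.98 ]
 [ 0.116 -0.992  0.046]] [-0.657  0.379  0.095  1.631 -0.036  1.258 -1.933]
0.00017772074253092024 (-1, -1, -1) [ 0.3632  0.5665  0.3443  0.3462 -0.0791] 0.011545169585893467
```

Emit:
step_arm --commands '[{"delta_pos":[0.03,-0.005,-0.03],"rot":[0.033,-0.05,-0.008],"hand":70},{"delta_pos":[0.05,-0.01,-0.06],"rot":[0.067,-0.105,-0.018],"hand":70},{"delta_pos":[0.071,-0.0153,-0.095],"rot":[0.067,-0.105,-0.018],"hand":70},{"delta_pos":[0.071,-0.0153,-0.13],"rot":[0.067,-0.105,-0.018],"hand":70},{"delta_pos":[0.071,-0.0153,-0.16],"rot":[0.067,-0.105,-0.018],"hand":70},{"delta_pos":[0.071,-0.0153,-0.19],"rot":[0.067,-0.105,-0.018],"hand":70},{"delta_pos":[0.071,-0.0153,-0.21],"rot":[0.067,-0.105,-0.018],"hand":70},{"delta_pos":[0.071,-0.0153,-0.21],"rot":[0.067,-0.105,-0.018],"hand":70},{"delta_pos":[0.071,-0.0153,-0.21],"rot":[0.067,-0.105,-0.018],"hand":70},{"delta_pos":[0.071,-0.0153,-0.21],"rot":[0.067,-0.105,-0.018],"hand":70}]'

```text
clock: 11.22
ee_pos: [0.4938, 0.2179, 0.1939]
tcp_rot: [-0.186, 2.13, -2.125]
ft_force: [0.5, 0.0, -0.3]
width: 0.702
```

Run:
```python
from h import *
s=monitor.get_state(); x=R.from_rotvec(s['tcp_rot']).as_matrix(); print(s['clock'],s['ee_pos'],x.round(3),s['q'].round(3))
```

```text
11.2167 [0.49383041 0.21794725 0.19389903] [[-0.984  0.002  0.176]
 [-0.176  0.002 -0.984]
 [-0.003 -1.    -0.002]] [-0.542  0.639  0.068  1.882 -0.072  0.619 -1.823]
```

Emit:
step_arm --commands '[{"delta_pos":[0,-0.0015,-0.03],"rot":[0,0,0],"hand":70},{"delta_pos":[0,-0.0015,-0.055],"rot":[0,0,0],"hand":70},{"delta_pos":[0,-0.0015,-0.074],"rot":[0,0,0],"hand":70},{"delta_pos":[0,-0.0015,-0.074],"rot":[0,0,0],"hand":70},{"delta_pos":[0,-0.0015,-0.074],"rot":[0,0,0],"hand":70},{"delta_pos":[0,-0.0015,-0.074],"rot":[0,0,0],"hand":20},{"delta_pos":[0,-0.0015,-0.074],"rot":[0,0,0],"hand":20},{"delta_pos":[0,-0.0015,-0.074],"rot":[0,0,0],"hand":20},{"delta_pos":[0,-0.0015,-0.074],"rot":[0,0,0],"hand":20},{"delta_pos":[0,-0.0015,-0.074],"rot":[0,0,0],"hand":20},{"delta_pos":[0,-0.0015,-0.074],"rot":[0,0,0],"hand":20},{"delta_pos":[0,-0.0015,-0.074],"rot":[0,0,0],"hand":20}]'

```text
clock: 12.22
ee_pos: [0.4936, 0.2171, 0.1187]
tcp_rot: [-0.188, 2.131, -2.126]
ft_force: [-0.3, 2.4, 0.7]
width: 0.31
```

Emit:
step_arm --commands '[{"delta_pos":[0,0,0.0087],"rot":[-0.0036,0.02,0],"hand":20},{"delta_pos":[0,0,0.0175],"rot":[-0.0072,0.04,0],"hand":20},{"delta_pos":[0.0006,0.0001,0.0262],"rot":[-0.0107,0.06,0],"hand":20},{"delta_pos":[0.0015,0.0003,0.0349],"rot":[-0.0143,0.0801,0],"hand":20},{"delta_pos":[0.0029,0.0005,0.0435],"rot":[-0.0179,0.1,0],"hand":20},{"delta_pos":[0.0044,0.0008,0.052],"rot":[-0.0215,0.1202,0],"hand":20},{"delta_pos":[0.0065,0.0012,0.0605],"rot":[-0.025,0.14,0],"hand":20},{"delta_pos":[0.0089,0.0016,0.0688],"rot":[-0.0287,0.1603,0],"hand":20},{"delta_pos":[0.0117,0.0021,0.077],"rot":[-0.0322,0.18,0],"hand":20},{"delta_pos":[0.0148,0.0026,0.0851],"rot":[-0.0358,0.2004,0],"hand":20},{"delta_pos":[0.0183,0.0032,0.093],"rot":[-0.0394,0.22,0],"hand":20},{"delta_pos":[0.022,0.0039,0.1008],"rot":[-0.043,0.2404,0],"hand":20},{"delta_pos":[0.022,0.0039,0.1008],"rot":[-0.043,0.2404,0],"hand":20}]'

```text
clock: 13.3
ee_pos: [0.5147, 0.2206, 0.2193]
tcp_rot: [0.46, -2.14, 2.183]
ft_force: [-2.9, 2.4, -2.0]
width: 0.312
```

Run:
```python
from h import *
s=monitor.get_state(); x=R.from_rotvec(s['tcp_rot']).as_matrix(); print(s['clock'],s['ee_pos'],x.round(3),s['q'].round(3),s['ft_force'],s['ft_torque'],s['width'])
G=s['ee_pos']-.019*x[:,1]; H=np.array([.6915,.2513]); e=np.array([.985,.175]); f=(H-G[:2])@e; print('lid deg',np.degrees(np.arctan2(G[2]-.1375,f)),'radius',np.hypot(f,G[2]-.1375))
im,d,K,T=grab('scene'); save('s2.png',im)
```

```text
13.3 [0.51473807 0.22060806 0.21930899] [[-0.955 -0.241  0.176]
 [-0.171 -0.041 -0.984]
 [ 0.244 -0.97  -0.002]] [-0.467  0.737  0.035  1.562 -0.1    1.084 -1.774] [-2.92298804  2.35207415 -2.02866468] [ 0.45282234  0.49915833 -0.15967103] 0.3121179420444195
lid deg 29.825540063329775 radius 0.20152888596341542
```

View pics/s2.png

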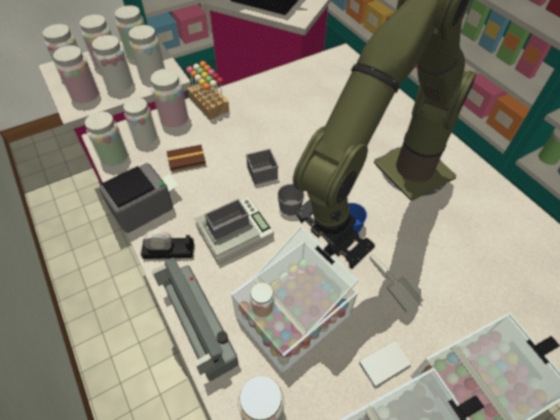

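The scene view shows the lid following the gripper, partly open at (320,265), with the tub in the nest at (230,220) and the other things in place. Continuing from 30° to 60°.

Emit:
step_arm --commands '[{"delta_pos":[0.0042,0.0007,0.0075],"rot":[-0.0036,0.02,0],"hand":20},{"delta_pos":[0.0085,0.0015,0.015],"rot":[-0.0072,0.04,0],"hand":20},{"delta_pos":[0.0132,0.0023,0.0221],"rot":[-0.0107,0.06,0],"hand":20},{"delta_pos":[0.0182,0.0032,0.0291],"rot":[-0.0143,0.0801,0],"hand":20},{"delta_pos":[0.0236,0.0042,0.0358],"rot":[-0.0179,0.1,0],"hand":20},{"delta_pos":[0.0292,0.0052,0.0423],"rot":[-0.0215,0.1202,0],"hand":20},{"delta_pos":[0.0351,0.0062,0.0485],"rot":[-0.025,0.14,0],"hand":20},{"delta_pos":[0.0412,0.0073,0.0544],"rot":[-0.0287,0.1603,0],"hand":20},{"delta_pos":[0.0476,0.0085,0.06],"rot":[-0.0322,0.18,0],"hand":20},{"delta_pos":[0.0542,0.0096,0.0653],"rot":[-0.0358,0.2004,0],"hand":20},{"delta_pos":[0.061,0.0108,0.0703],"rot":[-0.0394,0.22,0],"hand":20},{"delta_pos":[0.068,0.0121,0.075],"rot":[-0.043,0.2404,0],"hand":20},{"delta_pos":[0.068,0.0121,0.075],"rot":[-0.043,0.2404,0],"hand":20},{"delta_pos":[0.068,0.0121,0.075],"rot":[-0.043,0.2404,0],"hand":20},{"delta_pos":[0.068,0.0121,0.075],"rot":[-0.043,0.2404,0],"hand":20},{"delta_pos":[0.068,0.0121,0.075],"rot":[-0.043,0.2404,0],"hand":20},{"delta_pos":[0.068,0.0121,0.075],"rot":[-0.043,0.2404,0],"hand":20},{"delta_pos":[0.068,0.0121,0.075],"rot":[-0.043,0.2404,0],"hand":20}]'

```text
clock: 14.85
ee_pos: [0.5824, 0.232, 0.2942]
tcp_rot: [0.68, -1.964, 2.051]
ft_force: [-5.7, -0.1, 1.7]
width: 0.313
```

Run:
```python
from h import *
s=monitor.get_state(); x=R.from_rotvec(s['tcp_rot']).as_matrix(); print(s['clock'],s['ee_pos'],x[:,1].round(3),s['q'].round(3),s['ft_force'],s['ft_torque'],s['width'],abs(s['qvel']).max())
G=s['ee_pos']-.019*x[:,1]; H=np.array([.6915,.2513]); e=np.array([.985,.175]); f=(H-G[:2])@e; print('lid deg',np.degrees(np.arctan2(G[2]-.1375,f)),'radius',np.hypot(f,G[2]-.1375))
im,d,K,T=grab('wrist'); save('w7.png',im); P=cloud(d,K,T)
im,d,K,T=grab('scene'); save('s3.png',im); P=cloud(d,K,T)
b=(abs(P[...,0]-.68)<.09)&(abs(P[...,1]+.077)<.07)&(abs(P[...,2]-.114)<.008); print('tub',b.sum(),cv2.minAreaRect(P[b][:,:2].astype(np.float32)),np.median(P[b][:,2]))
save('s3c.png',cv2.resize(im[150:380,170:450],None,fx=2.6,fy=2.6))
```

```text
14.85 [0.58240566 0.23198851 0.29418841] [-0.464 -0.082 -0.882] [-0.413  0.921  0.041  0.964 -0.13   1.738 -1.765] [-5.72617043 -0.06632418  1.71693047] [-0.02927642  0.93035646 -0.12508088] 0.3132881210812416 0.001737096081834234
lid deg 59.56972060235703 radius 0.20115990083529353
tub 162 ((0.6914021968841553, -0.07421953231096268), (0.06803985685110092, 0.08896659314632416), 88.79337310791016) 0.11255343161822295
```

View pics/s3c.png

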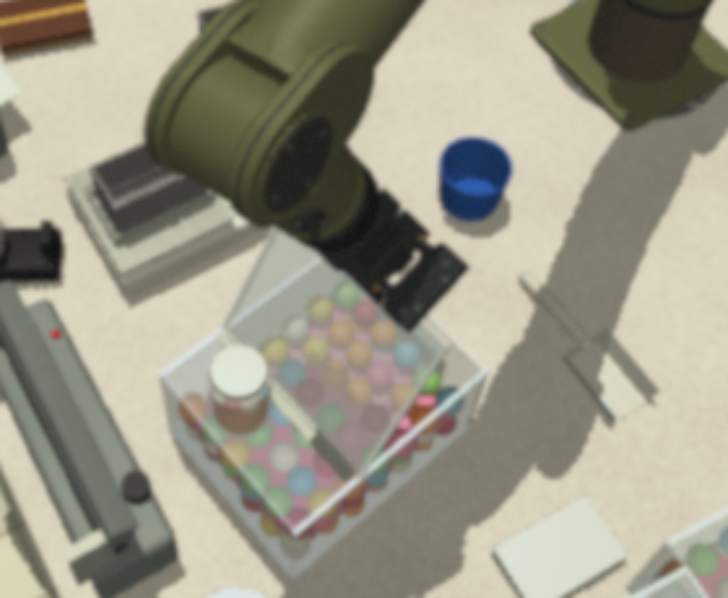

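View pics/w7.png

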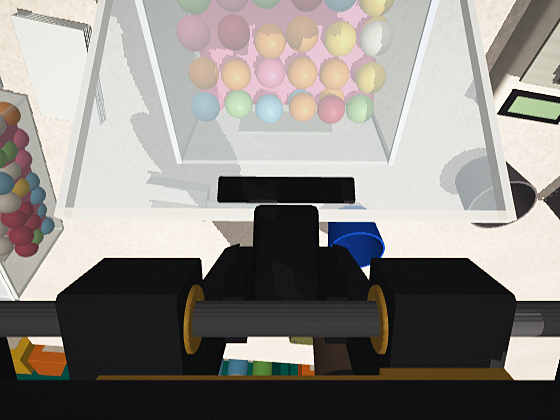

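The tab sits between the pads at wrist pixel (287,245), and the lid stands open in the scene crop near (340,330), clear of the jar. The tub is still in the nest. One independent depth check of the lid angle, then I hand in.

Run:
```python
from h import *
im,d,K,T=grab('wrist'); P=cloud(d,K,T); q=P[182:200,225:348].reshape(-1,3).mean(0)
f=(np.array([.6915,.2513])-q[:2])@np.array([.985,.175]); a=np.degrees(np.arctan2(q[2]-.14,f)); print(q,a,np.hypot(f,q[2]-.14)); s=monitor.get_state(); print(s['ft_force'],s['clock'])
if 55.5<a<64.5: print(finish_job())
```

```text
[0.61551688 0.2367657  0.27913717] 60.91757150931543 0.15921017382516153
[-5.05732261 -0.3431126   2.34212473] 15.0
the job is handed in; nothing more can be done
None
```

I put the oblong tub in the scale's nest and let go of it. Then I gripped the bin lid's tab, opened the lid to about 60°, and handed the job in at 15.0 s with the gripper still holding it.

**Last checks:**
- **Tub:** after release, the wrist camera put it 1.8 mm off the nest's centre and square to within 0.001 rad. Its rim was at 0.113 m against the 0.114 m expected. In the final scene view the arm hid part of the tub, so that fit wasn't usable; the height still read 0.1126 m.
- **Lid:** the arm's own pose gave 59.6° and wrist depth gave 60.9°. The arm was at rest, the gripper was closed on the tab (27.5 mm opening for a 28 mm tab), and the wrist read about 5.6 N.
- **Other things:** the jar, scoop, lid stack, blue tub and other items I could see looked undisturbed, judged by eye only. The arm partly hid the square and round tubs in the last view.

**What didn't go to plan:**
- **Approach tilt:** my first approach to the tab, tilted 40°, ran joints 6 and 7 up against their limits and stopped short. Nothing was touched, and I gripped the tab from straight above instead.
- **Camera mismatch:** the top and wrist cameras disagreed by about 2.5 mm in y. I went with the wrist camera.

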